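Hang the spanner in the ring holder

ROBOT

A 6-joint arm with a two-finger parallel gripper is mounted at the origin on the work surface. World frame = base frame: x ahead of the robot, y to its left, z up, the work surface at z = 0. Lengths are in m, angles in degrees, forces in N, time in s.
With the tool pointing down it reaches from about 0.35 to 0.875 m from the base axis. Payload 4.2 kg.
Tool frame: the origin (TCP) lies midway between the tips of the shut fingers; the grasp point (between the pads) lies 19 mm behind it; z points along the fingers, y is the line along which they close (so a half turn about z gives the same grasp; the last joint's range is limited). The gripper opens to 87 mm and grips with 3 to 60 N. Pads are 19 mm wide; open, the fingers measure 117 mm over their backs; the gripper's body (75 mm by 190 mm) begins 51 mm behind the grasp point.
Start: joints at [-59.267, 22.042, 0.453, 0, -68.411, -14.817], TCP at [0.171, -0.601, 0.223] pointing down, gripper open.
Joint ranges: [-179.83, 179.83], [-69.29, 118.12], [-61.27, 80.66], [-181.25, 117.63], [-171.15, -9.14], [-177.46, 177.46]. Speed limits (degrees/s): [159.86, 159.86, 180, 180, 180, 180].

INTERFACE

Orientations are given as a 3x3 rotation matrix whose columns are the frame's x, y, z axes.
In Python, from station import sense, capture, camera_params, finish_job gives the robot as it stands.
- The arm moves only by the tool drive_tool, never from a script. Its argument "rows" is a list of rows, each an object of numbers: "tx", "ty", "tz": the shift along the tool's x, y, z in cm; "ax", "ay", "az": the turn, a rotation vector about the tool's x, y, z in rad; "claw": the finger opening in cm, from 0 to 8.7. In form: [{"tx": .., "ty": .., "tz": .., "ax": .., "ay": .., "az": .., "claw": ..}, ...]. A call has 1 to 10 rows; each row shifts and turns the commanded pose from where the row before left it, along the tool's axes as they then stand; what a row does not reach is not made up. A row lasts 1/12 s, in which the tool goes at most 41.7 mm and 7.16 degrees, less where a joint would pass 70% of its speed; a pose out of reach is approached as far as the arm can. A call with a gripper value outside its range is refused whole. The fingers move at their own pace and stop on an object; the grip force is fixed at half the most. Time passes only in rows, so rows that do not move let the fingers close. It gives the time, the measured TCP pose, the force, the opening and the grip force at its end, in the units of the state.
- sense(): the state, without advancing time (a new reading comes with each control period).
- capture(name): name is "side" or "top" or "wrist"; returns (picture, depth): 400x640x3 uint8, red, green, blue; 400x640 float32, m along the optical axis (not along the pixel's ray), 0 where there is no reading.
- camera_params(name): a dict with "intrinsics" (3x3 intrinsics, pixels), "k1" (the pictures are not rectified: a ray, as slopes to the right and down, at radius r is drawn at 1 + k1 r^2 times it, then the intrinsics apply), "R" (3x3) and "t" (3): a world point X has camera coordinates R X + t; the wrist camera has in their place "tool_from_camera" (4x4, takes a point from camera to tool coordinates, whose origin is the TCP and whose axes are the flange's). Camera axes: x right, y down, z forward; pixel columns grow to the right and rows downward; lengths in m; the calibration is good to about 2 mm. A picture is of the moment at which its call begins: read the wrist's pose just before it. camera_params takes no time and is no camera call.
- finish_job(): hands the job in; it is judged then, once.
The state is a dict: "time_s": time; "joints": joint angles; "joint_velocities": joint speeds; "effort": joint torques, N m; "tcp_pos": TCP position; "ee_rot": TCP orientation; "wrist_force": force on the tool from outside, world axes, zero at the start; "moment": the same for the moment, N m; "gripper_width": opening from 0.0 (shut) to 1.0 (fully open); "gripper_force": force on a finger pad.
Only numpy, scipy, OpenCV 4.12 (cv2) and the standard library are available. Lean on these libraries where they do the work, as an engineer would, in place of code of your own. Each camera call takes 0.05 s, during which the arm holds its last target. There are 200 camera calls.

TASK

The steel spanner has been left leaning on the sloping rest. Take it and hang it up in the ring holder: lower it handle first down through the ring until its head rests on the ring and the handle hangs straight down, then let go. Lower it until it is home or very nearly so rather than letting it fall, and leave the canister, the remote back and the amber lens standing or lying where they are.

Things in the scene. Friction and masses are not known exactly. Their poses are not given: they have to be found in the camera images.
- spanner_head (a point): Centre of the head of the loose steel open-end spanner. z runs along the spanner from handle to head, x across its thickness, y across its width. Head 50 mm wide, 38 long, 12 thick; its shoulders lie 19 mm from here along -z, its jaw tips 19 mm along +z. A 12 mm wide, 16 mm deep jaw opening is in the tip end. The head sticks out free above the rest, with open space on both flat faces.
- spanner_mid (a point): Half-way along the same spanner, 64 mm from spanner_head towards the foot; same axes. Whole length 166 mm, handle 128 mm long, 20 wide, 9 thick; 0.25 to 0.42 kg. At the start it leans on the rest 30 degrees from vertical, one flat face against it, head up and towards the robot's right (-y), foot down and towards its left.
- spanner_foot (a point): The foot end of the spanner's handle (147 mm from spanner_head along -z); same axes.
- rest: Fixed tool rest: wooden base 150 x 90 x 10 mm, dark steel plate 38 mm wide leaning 30 degrees from vertical, rising to its own -x (roughly world -y) and ending 12 mm short of the spanner's shoulders, 126 mm high. Foot ledge; side lips 6.5 mm proud, 3 mm play. Pull the spanner out along its length. Origin: centre of underside, z up.
- ring_top (a point): Centre of the fixed holder's horizontal ring, level with its flat upper face, 155 mm above the counter; z up. Vertical through hole 34 mm wide, outside diameter 50, 12 mm thick; base plate 145 mm beneath. Arm and post (70 mm off on its own +x side) stay below the upper face; nothing above. The spanner may hang at any yaw.
- canister: Bystander: closed screw-top tin canister with dented lid, 84 mm diameter, 105 mm high, standing; origin at the centre of its underside.
- remote_back: Bystander: black plastic back of a remote control, 160 x 48 x 16 mm, lying; origin at the centre of its underside, x along its length.
- lens: Bystander: amber glass indicator lens, 64 mm diameter, 18 mm high dome; origin at the centre of its underside.
Mind the look-alikes: they are no part of the job. Leave any green look-alike of the part that bears ring_top alone. Leave any pink look-alike of the part that bears spanner_head alone.

How it is judged (in metres and radians):
At the end, for the whole second after the job is handed in: Spanner hangs released, at rest: head centre within 15 mm of the ring's axis and 12 to 26 mm above its upper face (19 when home), foot at least 110 mm below that face, within 0.2 rad of vertical; canister upright; canister, remote back and lens within 20 mm of their start (horizontal distance between spanner_head and ring_top below 0.015 m and z of spanner_head in the frame of ring_top between 0.012 and 0.026 m and z of spanner_foot in the frame of ring_top below -0.11 m and angle between each of spanner_head, canister's own z axis and vertical below 0.2 rad and linear speed of spanner below 0.05 m/s and distance of each of canister, remote_back, lens from where it was at the start of the episode below 0.02 m); the robot touches nothing.
It fails at once if the spanner falls freely for more than about 25 mm (faster than 0.7 m/s while not held) (linear speed of spanner above 0.7 m/s and contact force between the fingers and spanner below 0.5 N).
It fails at once if a bystander is shifted by more than 30 mm or the canister is tipped (distance of any of canister, remote_back, lens from where it was at the start of the episode above 0.03 m or angle between canister's own z axis and vertical above 0.5 rad).
It also fails if it takes over 48 s, if anything falls off the work surface, if the arm or the gripper's body presses on something with over 40 N, if the wrist force passes 120 N, or if a joint passes its speed limit or range.

## Working session

There is one attempt and no reset: what is moved stays moved. The work goes in short steps, Python scripts to look and compute and a tool call to move; the robot and the scene stay as the last step left them, time stands still between calls to the robot, and variables do not carry over. Pictures are saved under pics/ and viewed, at most 10 in all, crops included, and the job is handed in when it is done.

Besides the shell and the picture viewer there is one more tool, called after "Request:" as a command line: name --argument value ..., lists and objects as JSON in quotes. drive_tool: Moves the arm, as the interface text tells. Its arguments: {"type":"object","properties":{"rows":{"type":"array"}},"required":["rows"]}

```bash
mkdir -p pics; ls
cat > h.py <<'E'
import numpy as np, cv2
from station import sense, capture, camera_params, finish_job
def save(n,im): cv2.imwrite('pics/'+n+'.png',im[:,:,::-1])
def cam(name,s=None):
    p=camera_params(name); K=np.array(p['intrinsics']); k1=p['k1']
    if 'R' in p: R=np.array(p['R']);t=np.array(p['t'])
    else:
        s=s or sense(); T=np.eye(4);T[:3,:3]=s['ee_rot'];T[:3,3]=s['tcp_pos']
        W=np.linalg.inv(T@np.array(p['tool_from_camera'])); R=W[:3,:3];t=W[:3,3]
    return K,k1,R,t
def slopes(c,uv):
    K,k1,R,t=c; uv=np.atleast_2d(np.float64(uv))
    return cv2.undistortPoints(uv[:,None],K,np.array([k1,0,0,0.]))[:,0]
def unproj(c,uv,d):
    s=slopes(c,uv); d=np.atleast_1d(d)[:,None]
    P=np.c_[s*d,d]; return (P-c[3])@c[2]
def ray(c,uv):
    s=slopes(c,uv); d=np.c_[s,np.ones(len(s))]@c[2]; return -c[2].T@c[3], d/np.linalg.norm(d,axis=1)[:,None]
def proj(c,X):
    K,k1,R,t=c
    return cv2.projectPoints(np.atleast_2d(np.float64(X)),cv2.Rodrigues(R)[0],t,K,np.array([k1,0,0,0.]))[0][:,0]
def cloud(c,d):
    v,u=np.nonzero(d>0); return unproj(c,np.c_[u,v],d[v,u]),np.c_[u,v]
def tri(cs,uvs):
    A=0;b=0
    for c,uv in zip(cs,uvs):
        o,d=ray(c,uv); M=np.eye(3)-np.outer(d[0],d[0]); A=A+M;b=b+M@o
    X=np.linalg.solve(A,b); return X,[np.linalg.norm(proj(c,X)[0]-uv) for c,uv in zip(cs,uvs)]
E
python3 - <<'E'
from h import *
s=sense();print(s)
for n in('side','top','wrist'):
    im,d=capture(n); save(n+'0',im); np.savez('pics/'+n+'0.npz',im=im,d=d)
    c=cam(n,s);print(n,c[0].tolist(),c[1],(-c[2].T@c[3]).round(3),c[2].round(2).tolist())
a=[cv2.imread('pics/%s0.png'%n) for n in('side','top')]
E
```

```text
pics
{'time_s': 0.0, 'joints': array([-5.92672472e+01,  2.20913939e+01,  3.79555937e-01, -3.12377682e-02,
       -6.84113088e+01, -1.48173080e+01]), 'joint_velocities': array([ 0.04220158, -0.07323306,  0.05239998, -0.01781218,  0.02556682,
        0.04114669]), 'effort': array([-2.04835965e-05, -3.90665281e+01,  1.87401474e+01,  4.22007456e+00,
        1.08029565e-02, -1.98030239e-04]), 'tcp_pos': array([ 0.17125429, -0.60044495,  0.22144559]), 'ee_rot': array([[-9.61722544e-01, -2.74024285e-01, -6.62588978e-04],
       [-2.74025079e-01,  9.61720239e-01,  2.10649369e-03],
       [ 5.99948045e-05,  2.20742846e-03, -9.99997562e-01]]), 'wrist_force': array([-1.066143  ,  0.17729193, -0.26198231]), 'moment': array([ 0.07849399, -0.03262786,  0.03032916]), 'gripper_force': 0.0, 'gripper_width': 0.9971495531406516}
side [[363.17665677799744, 0.0, 318.58874770725185], [0.0, 363.17665677799744, 201.2186034544194], [0.0, 0.0, 1.0]] 0.0027258013781990896 [ 0.501 -0.569  0.476] [[0.99, -0.15, 0.02], [-0.05, -0.48, -0.88], [0.14, 0.86, -0.48]]
top [[492.37960929158487, 0.0, 327.7581724345997], [0.0, 492.37960929158487, 196.83447494622263], [0.0, 0.0, 1.0]] -0.10553935527870538 [0.477 0.059 1.207] [[0.0, -1.0, 0.0], [-0.99, -0.0, -0.11], [0.11, -0.0, -0.99]]
wrist [[292.71427778152884, 0.0, 317.9345858099825], [0.0, 292.71427778152884, 205.04221012628528], [0.0, 0.0, 1.0]] 0.004813137692581125 [ 0.091 -0.624  0.384] [[-0.27, 0.96, 0.0], [0.92, 0.26, 0.3], [0.29, 0.08, -0.95]]
```

View pics/side0.png

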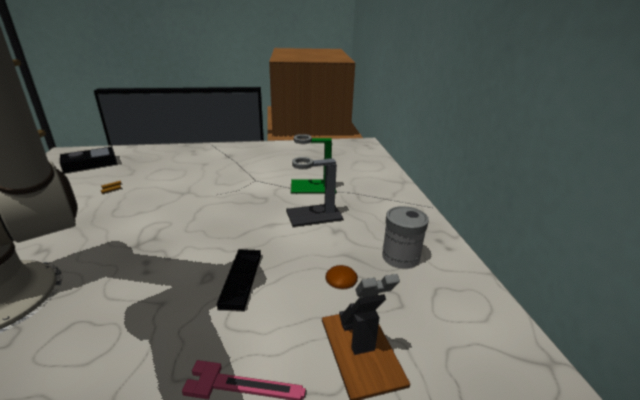

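View pics/top0.png

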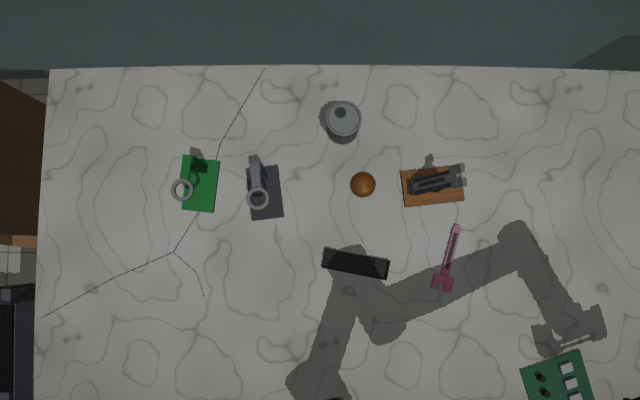

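Side view: the steel spanner's head is at about (375,286) on the rest, and the grey ring at (302,162). Top view: head about (455,176), grey ring (257,199), canister (342,120), lens (362,184), remote (356,263).
Could be mistaken: the pink spanner at top (447,260), and the green ring holder at top (182,190). I choose the grey steel spanner on the wooden rest and the grey ring.

Run:
```python
from h import *
T=np.load('pics/top0.npz');S=np.load('pics/side0.npz')
a=cv2.resize(T['im'][145:215,395:475],(640,560),interpolation=cv2.INTER_CUBIC)
save('crop_top',a)
b=cv2.resize(S['im'][260:400,310:420],None,fx=4,fy=4,interpolation=cv2.INTER_CUBIC);save('crop_side',b)
for n,D,box in(('top',T,(140,215,395,475)),('side',S,(265,330,330,410))):
    c=cam(n);P,uv=cloud(c,D['d']); m=(uv[:,1]>=box[0])&(uv[:,1]<box[1])&(uv[:,0]>=box[2])&(uv[:,0]<box[3])
    P=P[m];uv=uv[m];h=P[:,2]>0.12
    print(n,h.sum(),'zmax',P[:,2].max()); 
    if h.sum(): print(P[h].min(0).round(3),P[h].max(0).round(3),P[h].mean(0).round(3),uv[h].min(0),uv[h].max(0))
# ring
for n,D,box in(('top',T,(180,220,240,280)),('side',S,(150,175,285,345))):
    c=cam(n);P,uv=cloud(c,D['d']); m=(uv[:,1]>=box[0])&(uv[:,1]<box[1])&(uv[:,0]>=box[2])&(uv[:,0]<box[3])
    P=P[m];uv=uv[m];h=(P[:,2]>0.14)&(P[:,2]<.17)
    print(n,h.sum(),P[h].min(0).round(4),P[h].max(0).round(4),np.median(P[h],0).round(4),uv[h].min(0),uv[h].max(0))
```

```text
top 421 zmax 0.17635944508328222
[ 0.613 -0.24   0.12 ] [ 0.664 -0.197  0.176] [ 0.638 -0.219  0.154] [441 163] [466 187]
side 820 zmax 0.1733919474510659
[ 0.611 -0.24   0.12 ] [ 0.662 -0.209  0.173] [ 0.635 -0.226  0.151] [355 274] [399 304]
top 316 [0.565  0.1855 0.1427] [0.6293 0.2334 0.1591] [0.5977 0.2116 0.1535] [246 180] [268 209]
side 363 [0.5633 0.1833 0.14  ] [0.6679 0.2324 0.1545] [0.6011 0.2087 0.1471] [292 157] [336 169]
```

View pics/crop_top.png

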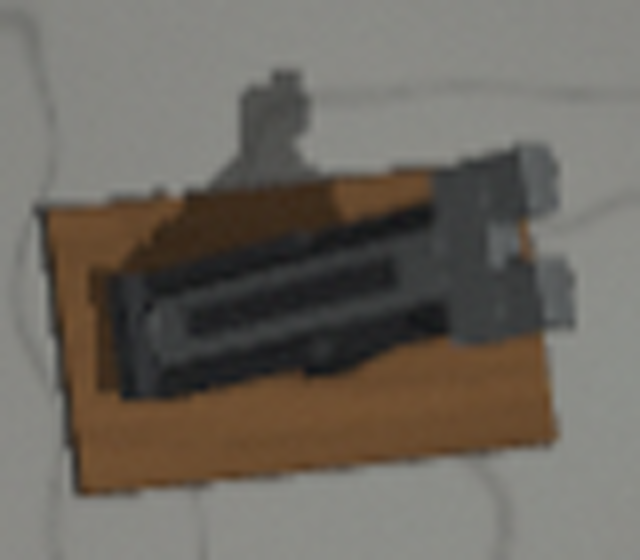

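View pics/crop_side.png

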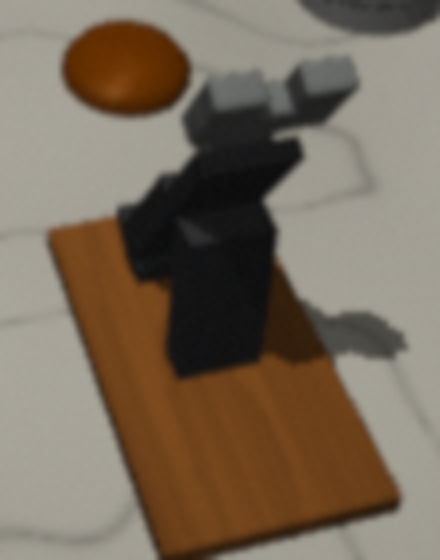

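The crops confirm a grey open-end spanner on the wooden rest: tips at about top (463,167) and (465,182), shoulders near (450,178), and open space on both flat faces. Next I fit a box model to both depth clouds.

```bash
cat >> h.py <<'E'
from scipy.optimize import least_squares
from scipy.spatial.transform import Rotation as Ro
BOX=[((0,0,-8),(6,25,11)),((0,15.5,11),(6,9.5,8)),((0,-15.5,11),(6,9.5,8)),((0,0,-83),(4.5,10,64))]
def sdf(p):
    o=[]
    for c,h in BOX:
        q=abs(p-np.array(c)/1e3)-np.array(h)/1e3
        o.append(np.linalg.norm(np.maximum(q,0),axis=1)+np.minimum(q.max(1),0))
    return np.min(o,axis=0)
def fit(P,R0,t0):
    f=lambda x: sdf((P-t0-x[:3])@(R0*Ro.from_rotvec(x[3:])).as_matrix())*1e3
    r=least_squares(f,np.zeros(6),loss='soft_l1',f_scale=1.0,x_scale=[.01]*3+[.1]*3)
    return (R0*Ro.from_rotvec(r.x[3:])).as_matrix(),t0+r.x[:3],abs(r.fun)
R_0=Ro.from_matrix(np.c_[[0,.866,.5],[1,0,0],[0,-.5,.866]])
E
python3 - <<'E'
from h import *
Q=[]
for n in('top','side'):
    D=np.load('pics/%s0.npz'%n);c=cam(n);P,uv=cloud(c,D['d'])
    m=(abs(P[:,0]-.638)<.05)&(abs(P[:,1]+.22)<.05)&(P[:,2]>.131)&(P[:,2]<.2);Q.append(P[m])
for nm,P in(('top',Q[0]),('side',Q[1]),('both',np.vstack(Q))):
    R,t,r=fit(P,R_0,np.array([.638,-.222,.152]))
    print(nm,len(P),t.round(4),'res med/90 mm',np.percentile(r,[50,90]).round(2));print(R.round(3).tolist(),'foot',(t-.147*R[:,2]).round(4))
for n,D,box in(('top',0,(180,220,240,280)),('side',0,(150,175,285,345))):
    D=np.load('pics/%s0.npz'%n);c=cam(n);P,uv=cloud(c,D['d'])
    m=(abs(P[:,0]-.59)<.045)&(abs(P[:,1]-.21)<.04)&(P[:,2]>.13)&(P[:,2]<.17);P=P[m]
    zt=np.percentile(P[:,2],[10,50,90]).round(4)
    # ring fit: annulus top/out wall sdf
    def f(x):
        r=np.hypot(P[:,0]-x[0],P[:,1]-x[1]);q=np.c_[abs(r-.021)-.004,abs(P[:,2]-x[2]+.006)-.006]
        return 1e3*(np.linalg.norm(np.maximum(q,0),axis=1)+np.minimum(q.max(1),0))
    r=least_squares(f,[.588,.21,.155],loss='soft_l1',f_scale=1)
    print(n,len(P),zt,r.x.round(4),np.percentile(abs(r.fun),[50,90]).round(2))
E
```

```text
Traceback (most recent call last):
  File "h.py", line 42, in <module>
    R_0=Ro.from_matrix(np.c_[[0,.866,.5],[1,0,0],[0,-.5,.866]])
  File "scipy/spatial/transform/_rotation.pyx", line 1143, in scipy.spatial.transform._rotation.Rotation.from_matrix
ValueError: Non-positive determinant (left-handed or null coordinate frame) in rotation matrix 0: [[ 0.     1.     0.   ]
 [ 0.866  0.    -0.5  ]
 [ 0.5    0.     0.866]].
```

```bash
sed -i 's/\[1,0,0\],\[0,-.5,.866\]/[-1,0,0],[0,-.5,.866]/' h.py
cat > m1.py <<'E'
from h import *
Q=[]
for n in('top','side'):
    D=np.load('pics/%s0.npz'%n);c=cam(n);P,uv=cloud(c,D['d'])
    m=(abs(P[:,0]-.638)<.05)&(abs(P[:,1]+.22)<.05)&(P[:,2]>.131)&(P[:,2]<.2);Q.append(P[m])
for nm,P in(('top',Q[0]),('side',Q[1]),('both',np.vstack(Q))):
    R,t,r=fit(P,R_0,np.array([.638,-.222,.152]))
    print(nm,len(P),t.round(4),'res med/90 mm',np.percentile(r,[50,90]).round(2));print(R.round(3).tolist(),'foot',(t-.147*R[:,2]).round(4))
for n in('top','side'):
    D=np.load('pics/%s0.npz'%n);c=cam(n);P,uv=cloud(c,D['d'])
    m=(abs(P[:,0]-.59)<.045)&(abs(P[:,1]-.21)<.04)&(P[:,2]>.13)&(P[:,2]<.17);P=P[m]
    zt=np.percentile(P[:,2],[10,50,90]).round(4)
    def f(x):
        r=np.hypot(P[:,0]-x[0],P[:,1]-x[1]);q=np.c_[abs(r-.021)-.004,abs(P[:,2]-x[2]+.006)-.006]
        return 1e3*(np.linalg.norm(np.maximum(q,0),axis=1)+np.minimum(q.max(1),0))
    r=least_squares(f,[.588,.21,.155],loss='soft_l1',f_scale=1)
    print(n,len(P),zt,r.x.round(4),np.percentile(abs(r.fun),[50,90]).round(2))
E
python3 m1.py
```

```text
top 360 [ 0.6388 -0.224   0.1552] res med/90 mm [0.88 2.04]
[[-0.095, -0.994, 0.062], [0.86, -0.113, -0.497], [0.501, 0.006, 0.866]] foot [ 0.6298 -0.1509  0.028 ]
side 637 [ 0.637  -0.2229  0.1538] res med/90 mm [0.28 0.92]
[[-0.096, -0.994, 0.052], [0.862, -0.109, -0.495], [0.498, -0.003, 0.867]] foot [ 0.6294 -0.1501  0.0263]
both 997 [ 0.6372 -0.2231  0.154 ] res med/90 mm [0.45 1.73]
[[-0.096, -0.994, 0.054], [0.862, -0.11, -0.496], [0.499, -0.001, 0.867]] foot [ 0.6293 -0.1502  0.0266]
top 336 [0.1471 0.1534 0.1565] [0.5948 0.2099 0.1559] [1.87 7.66]
side 285 [0.1423 0.1478 0.1531] [0.5901 0.2105 0.153 ] [1.36 9.35]
```

```bash
cat >> h.py <<'E'
def go(pos,rot=None):
    s=sense();R=np.array(s['ee_rot']);p=np.array(s['tcp_pos'])
    rot=R if rot is None else rot
    print('t',s['time_s'],'shift(tool now) cm',(R.T@(pos-p)*100).round(2),'shift(in target axes) cm',(rot.T@(pos-p)*100).round(2),'turn rad',Ro.from_matrix(R.T@rot).as_rotvec().round(3),'|',np.linalg.norm(pos-p).round(3),np.linalg.norm(Ro.from_matrix(R.T@rot).as_rotvec()).round(3))
def orth(R):
    u,_,v=np.linalg.svd(R);return u@v
SP_R=orth(np.array([[-.096,-.994,.054],[.862,-.11,-.496],[.499,-.001,.867]]));SP_T=np.array([.6372,-.2231,.154])
GR=np.c_[SP_R[:,1],SP_R[:,0],-SP_R[:,2]]
E
python3 -c "
from h import *
go(SP_T+.069*SP_R[:,2]+[0,0,.05],GR)"
```

```text
t 0.15 shift(tool now) cm [-54.58  20.15  -4.18] shift(in target axes) cm [-50.46  27.17  10.84] turn rad [-0.519 -0.045  0.163] | 0.583 0.546
```

Request:
drive_tool --rows '[{"tx": -3.4, "ty": 1.25, "tz": -0.3}, {"tx": -3.4, "ty": 1.25, "tz": -0.3}, {"tx": -3.4, "ty": 1.25, "tz": -0.3}, {"tx": -3.4, "ty": 1.25, "tz": -0.3}, {"tx": -3.4, "ty": 1.25, "tz": -0.3}, {"tx": -3.4, "ty": 1.25, "tz": -0.3}, {"tx": -3.4, "ty": 1.25, "tz": -0.3}, {"tx": -3.4, "ty": 1.25, "tz": -0.3}, {"tx": -3.4, "ty": 1.25, "tz": -0.3}, {"tx": -3.4, "ty": 1.25, "tz": -0.3}]'

```text
invalid input at $.rows[0]: expected keys tx, ty, tz, ax, ay, az, claw
```

Request:
drive_tool --rows '[{"tx": -3.4, "ty": 1.25, "tz": -0.2}, {"tx": -3.4, "ty": 1.25, "tz": -0.2}, {"tx": -3.4, "ty": 1.25, "tz": -0.2}, {"tx": -3.4, "ty": 1.25, "tz": -0.2}, {"ax": -0.1, "az": 0.03}, {"ax": -0.1, "az": 0.03}, {"ax": -0.1, "az": 0.03}, {"ax": -0.1, "az": 0.03}, {"ax": -0.1, "az": 0.03}, {}]'

```text
invalid input at $.rows[0]: expected keys tx, ty, tz, ax, ay, az, claw
```

```bash
python3 -c "
from h import *
go(SP_T+.069*SP_R[:,2],GR);s=sense();im,d=capture('wrist');save('w1',im);print(s['joints'].round(1),s['wrist_force'].round(2))"
```

```text
t 0.15 shift(tool now) cm [-54.58  20.14   0.82] shift(in target axes) cm [-50.46  24.67  15.17] turn rad [-0.519 -0.045  0.163] | 0.582 0.546
[-59.3  22.1   0.4  -0.  -68.4 -14.8] [-0.26 -0.37 -0.14]
```

Request:
drive_tool --rows '[{"tx": -3.4, "ty": 1.25, "tz": -0.3, "ax": 0, "ay": 0, "az": 0, "claw": 7}, {"tx": -3.4, "ty": 1.25, "tz": -0.3, "ax": 0, "ay": 0, "az": 0, "claw": 7}, {"tx": -3.4, "ty": 1.25, "tz": -0.3, "ax": 0, "ay": 0, "az": 0, "claw": 7}, {"tx": -3.4, "ty": 1.25, "tz": -0.3, "ax": 0, "ay": 0, "az": 0, "claw": 7}, {"tx": -3.4, "ty": 1.25, "tz": -0.3, "ax": 0, "ay": 0, "az": 0, "claw": 7}, {"tx": -3.4, "ty": 1.25, "tz": -0.3, "ax": 0, "ay": 0, "az": 0, "claw": 7}, {"tx": -3.4, "ty": 1.25, "tz": -0.3, "ax": 0, "ay": 0, "az": 0, "claw": 7}, {"tx": -3.4, "ty": 1.25, "tz": -0.3, "ax": 0, "ay": 0, "az": 0, "claw": 7}, {"tx": -3.4, "ty": 1.25, "tz": -0.3, "ax": 0, "ay": 0, "az": 0, "claw": 7}, {"tx": -3.4, "ty": 1.25, "tz": -0.3, "ax": 0, "ay": 0, "az": 0, "claw": 7}]'

```text
time_s: 1.03
tcp_pos: [0.4652, -0.3861, 0.2527]
ee_rot: [[-0.962, -0.274, -0.0], [-0.274, 0.962, 0.0], [0.0, 0.0, -1.0]]
wrist_force: [0.6, -0.2, -0.6]
gripper_width: 0.801
gripper_force: 0.0
```

```bash
python3 -c "
from h import *
go(SP_T+.069*SP_R[:,2]+[0,0,.05],GR);s=sense();print(s['joints'].round(1),s['wrist_force'].round(2))"
```

```text
t 1.0333 shift(tool now) cm [-20.43   7.57  -1.12] shift(in target axes) cm [-18.88   9.97   4.47] turn rad [-0.521 -0.045  0.164] | 0.218 0.548
[-24.4  19.    0.2  -0.  -71.3 -49.7] [ 0.55 -0.15 -0.57]
```

Request:
drive_tool --rows '[{"tx": -3.4, "ty": 1.25, "tz": -0.2, "ax": 0, "ay": 0, "az": 0, "claw": 7}, {"tx": -3.4, "ty": 1.25, "tz": -0.2, "ax": 0, "ay": 0, "az": 0, "claw": 7}, {"tx": -3.4, "ty": 1.25, "tz": -0.2, "ax": 0, "ay": 0, "az": 0, "claw": 7}, {"tx": -3.4, "ty": 1.25, "tz": -0.2, "ax": 0, "ay": 0, "az": 0, "claw": 7}, {"tx": -3.4, "ty": 1.25, "tz": -0.2, "ax": 0, "ay": 0, "az": 0, "claw": 7}, {"tx": -3.4, "ty": 1.3, "tz": -0.1, "ax": 0, "ay": 0, "az": 0, "claw": 7}, {"tx": 0, "ty": 0, "tz": 0, "ax": -0.1, "ay": -0.01, "az": 0.03, "claw": 7}, {"tx": 0, "ty": 0, "tz": 0, "ax": -0.1, "ay": -0.01, "az": 0.03, "claw": 7}, {"tx": 0, "ty": 0, "tz": 0, "ax": -0.1, "ay": -0.01, "az": 0.03, "claw": 7}, {"tx": 0, "ty": 0, "tz": 0, "ax": -0.1, "ay": -0.01, "az": 0.03, "claw": 7}]'

```text
time_s: 1.87
tcp_pos: [0.6404, -0.2582, 0.2639]
ee_rot: [[-0.988, -0.147, -0.046], [-0.153, 0.907, 0.392], [-0.016, 0.395, -0.919]]
wrist_force: [-0.3, -0.6, -0.5]
gripper_width: 0.808
gripper_force: 0.0
```

Request:
drive_tool --rows '[{"tx": 0, "ty": 0, "tz": 0, "ax": -0.1, "ay": -0.005, "az": 0.03, "claw": 7}, {"tx": 0, "ty": 0, "tz": 0, "ax": 0, "ay": 0, "az": 0, "claw": 7}, {"tx": 0, "ty": 0, "tz": 0, "ax": 0, "ay": 0, "az": 0, "claw": 7}]'

```text
time_s: 2.12
tcp_pos: [0.6393, -0.2606, 0.2615]
ee_rot: [[-0.993, -0.108, -0.055], [-0.121, 0.87, 0.478], [-0.004, 0.481, -0.876]]
wrist_force: [0.2, 0.7, -0.4]
gripper_width: 0.801
gripper_force: 0.0
```

```bash
python3 -c "
from h import *
go(SP_T+.069*SP_R[:,2],GR);s=sense();im,d=capture('wrist');save('w1',im);print(s['joints'].round(1),s['wrist_force'].round(2))
c=cam('wrist',s);P,uv=cloud(c,d);q=(P-SP_T)@SP_R;m=(abs(q)<[.03,.04,.03]).all(1);print(m.sum());R,t,r=fit(P[m],Ro.from_matrix(SP_R),SP_T);print(R.round(3).tolist(),t.round(4),np.percentile(r,[50,90]))"
```

```text
t 2.1167 shift(tool now) cm [-0.18 -2.03  4.33] shift(in target axes) cm [-0.19 -2.11  4.29] turn rad [-0.02  -0.003  0.012] | 0.048 0.023
[ -21.1   36.9   35.2  -25.8 -101.3  -64.1] [ 0.19  0.74 -0.45]
884
[[-0.087, -0.995, 0.039], [0.925, -0.095, -0.369], [0.371, 0.004, 0.929]] [ 0.6383 -0.2253  0.1554] [0.45414817 1.69353666]
```

View pics/w1.png

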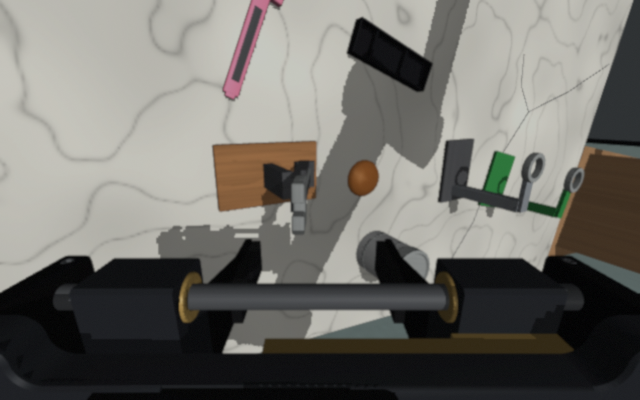

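The wrist view shows the spanner head at about (300,205), between the fingers' lines. The fit agrees with the earlier one to within about 2 mm. I'll centre first, then go down along the spanner's axis.

Request:
drive_tool --rows '[{"tx": -0.2, "ty": -1.05, "tz": 0, "ax": -0.02, "ay": 0, "az": 0.012, "claw": 7}, {"tx": 0, "ty": -1.05, "tz": 0, "ax": 0, "ay": 0, "az": 0, "claw": 7}, {"tx": 0, "ty": 0, "tz": 2.1, "ax": 0, "ay": 0, "az": 0, "claw": 7}, {"tx": 0, "ty": 0, "tz": 2.1, "ax": 0, "ay": 0, "az": 0, "claw": 7}, {"tx": 0, "ty": 0, "tz": 0, "ax": 0, "ay": 0, "az": 0, "claw": 7}, {"tx": 0, "ty": 0, "tz": 0, "ax": 0, "ay": 0, "az": 0, "claw": 7}]'

```text
time_s: 2.67
tcp_pos: [0.641, -0.2552, 0.2164]
ee_rot: [[-0.993, -0.099, -0.059], [-0.115, 0.861, 0.495], [0.001, 0.498, -0.867]]
wrist_force: [-0.2, -0.6, -0.1]
gripper_width: 0.802
gripper_force: 0.0
```

```bash
python3 -c "
from h import *
t=np.array([.6377,-.224,.1546])
go(t-.013*SP_R[:,2],GR)
s=sense();R=s['ee_rot'];c=cam('side');im,d=capture('side');save('s1',cv2.resize(im[200:340,280:460],None,fx=4,fy=4))
P,uv=cloud(c,d);q=(P-SP_T)@SP_R;m=(abs(q)<[.014,.03,.025]).all(1)
R,t,r=fit(P[m],Ro.from_matrix(SP_R),SP_T);print(m.sum(),R.round(3).tolist(),t.round(4),np.percentile(r,[50,90]))
"
```

```text
t 2.6667 shift(tool now) cm [-0.05 -0.36  8.22] shift(in target axes) cm [-0.01 -0.37  8.22] turn rad [-0.    -0.005  0.003] | 0.082 0.006
626 [[-0.096, -0.994, 0.058], [0.864, -0.112, -0.491], [0.494, 0.003, 0.869]] [ 0.637  -0.2229  0.1539] [0.26249203 0.82486126]
```

View pics/s1.png

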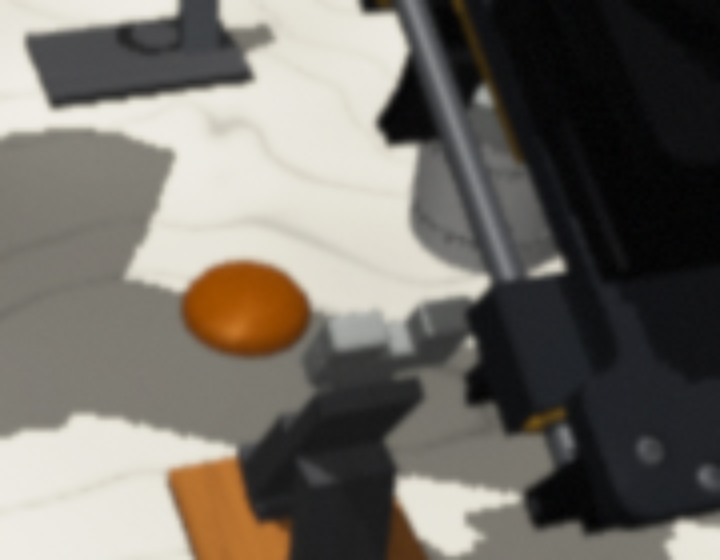

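The side view shows the fingers straddling the head along its thickness, with finger tips at crop (385,125) and (540,510) and the head around (390,340). Clear to go down.

Request:
drive_tool --rows '[{"tx": 0, "ty": -0.3, "tz": 2, "ax": 0, "ay": 0, "az": 0, "claw": 6}, {"tx": 0, "ty": 0, "tz": 2, "ax": 0, "ay": 0, "az": 0, "claw": 5}, {"tx": 0, "ty": 0, "tz": 2, "ax": 0, "ay": 0, "az": 0, "claw": 5}, {"tx": 0, "ty": 0, "tz": 1.2, "ax": 0, "ay": 0, "az": 0, "claw": 5}, {"tx": 0, "ty": 0, "tz": 1, "ax": 0, "ay": 0, "az": 0, "claw": 5}, {"tx": 0, "ty": 0, "tz": 0, "ax": 0, "ay": 0, "az": 0, "claw": 4}, {"tx": 0, "ty": 0, "tz": 0, "ax": 0, "ay": 0, "az": 0, "claw": 3}]'

```text
time_s: 3.3
tcp_pos: [0.6375, -0.2186, 0.145]
ee_rot: [[-0.994, -0.099, -0.055], [-0.114, 0.862, 0.494], [-0.001, 0.497, -0.868]]
wrist_force: [0.6, 0.3, 0.0]
gripper_width: 0.497
gripper_force: 0.0
```

```bash
python3 -c "
from h import *
go(np.array([.6374,-.2235,.1542])-.013*SP_R[:,2],GR)"
```

```text
t 3.3 shift(tool now) cm [0.07 0.03 0.26] shift(in target axes) cm [0.07 0.03 0.26] turn rad [-0.002 -0.001  0.003] | 0.003 0.004
```

Request:
drive_tool --rows '[{"tx": 0.05, "ty": 0, "tz": 0.2, "ax": 0, "ay": 0, "az": 0, "claw": 2.5}, {"tx": 0, "ty": 0, "tz": 0, "ax": 0, "ay": 0, "az": 0, "claw": 1.5}, {"tx": 0, "ty": 0, "tz": 0, "ax": 0, "ay": 0, "az": 0, "claw": 0.8}, {"tx": 0, "ty": 0, "tz": 0, "ax": 0, "ay": 0, "az": 0, "claw": 0}, {"tx": 0, "ty": 0, "tz": 0, "ax": 0, "ay": 0, "az": 0, "claw": 0}, {"tx": 0, "ty": 0, "tz": 0, "ax": 0, "ay": 0, "az": 0, "claw": 0}, {"tx": 0, "ty": 0, "tz": 0, "ax": 0, "ay": 0, "az": 0, "claw": 0}, {"tx": 0, "ty": 0, "tz": 0, "ax": 0, "ay": 0, "az": 0, "claw": 0}]'

```text
time_s: 3.97
tcp_pos: [0.6366, -0.2168, 0.1434]
ee_rot: [[-0.993, -0.099, -0.056], [-0.114, 0.861, 0.496], [-0.001, 0.499, -0.867]]
wrist_force: [-0.7, 2.4, 4.8]
gripper_width: 0.134
gripper_force: 30.0
```

```bash
python3 -c "
from h import *
go(np.array([.6374,-.2235,.1542])-.013*SP_R[:,2],GR);s=sense();print(s['wrist_force'],s['moment'],s['gripper_force'],s['gripper_width']*87)"
```

```text
t 3.9667 shift(tool now) cm [-0.01 -0.05  0.03] shift(in target axes) cm [-0.01 -0.05  0.03] turn rad [ 0.    -0.002  0.003] | 0.001 0.004
[-0.70389627  2.36692022  4.75096974] [0.32016232 0.13092051 0.0881181 ] 29.982113409269004 11.651546458579908
```

Request:
drive_tool --rows '[{"tx": 0, "ty": 0, "tz": -0.7, "ax": 0, "ay": 0, "az": 0, "claw": 0}, {"tx": 0, "ty": 0, "tz": -1.4, "ax": 0, "ay": 0, "az": 0, "claw": 0}, {"tx": 0, "ty": 0, "tz": -1.6, "ax": 0, "ay": 0, "az": 0, "claw": 0}, {"tx": 0, "ty": 0, "tz": -1.6, "ax": 0, "ay": 0, "az": 0, "claw": 0}, {"tx": 0, "ty": 0, "tz": -1.6, "ax": 0, "ay": 0, "az": 0, "claw": 0}, {"tx": 0, "ty": 0, "tz": -1.6, "ax": 0, "ay": 0, "az": 0, "claw": 0}, {"tx": 0, "ty": 0, "tz": -1.6, "ax": 0, "ay": 0, "az": 0, "claw": 0}, {"tx": 0, "ty": 0, "tz": -1.6, "ax": 0, "ay": 0, "az": 0, "claw": 0}, {"tx": 0, "ty": 0, "tz": -1.6, "ax": 0, "ay": 0, "az": 0, "claw": 0}, {"tx": 0, "ty": 0, "tz": -1.6, "ax": 0, "ay": 0, "az": 0, "claw": 0}]'

```text
time_s: 4.8
tcp_pos: [0.6448, -0.2922, 0.2706]
ee_rot: [[-0.994, -0.096, -0.057], [-0.112, 0.862, 0.495], [0.001, 0.498, -0.867]]
wrist_force: [0.6, 0.1, -3.4]
gripper_width: 0.137
gripper_force: 30.0
```

Request:
drive_tool --rows '[{"tx": 0, "ty": 0, "tz": -1.6, "ax": 0, "ay": 0, "az": 0, "claw": 0}, {"tx": 0, "ty": 0, "tz": -1.6, "ax": 0, "ay": 0, "az": 0, "claw": 0}, {"tx": 0, "ty": 0, "tz": -1.6, "ax": 0, "ay": 0, "az": 0, "claw": 0}, {"tx": 0, "ty": 0, "tz": 0, "ax": 0, "ay": 0, "az": 0, "claw": 0}]'

```text
time_s: 5.13
tcp_pos: [0.6478, -0.3178, 0.3145]
ee_rot: [[-0.994, -0.097, -0.052], [-0.11, 0.864, 0.492], [-0.003, 0.494, -0.869]]
wrist_force: [-0.9, -0.4, -1.7]
gripper_width: 0.134
gripper_force: 30.0
```

```bash
cat >> h.py <<'E'
DN=np.c_[[-.994,-.11,0],[-.11,.994,0],[0,0,-1.]]
E
python3 -c "
from h import *
s=sense();print(s['tcp_pos'],s['joints'].round(1),s['wrist_force'].round(1))
T=np.array(s['tcp_pos'])
go(T,orth(DN))
n='top';D=np.load('pics/top0.npz')
# ring refinement using edges: bright hole/annulus mask from depth
for n in('top','side'):
    D=np.load('pics/%s0.npz'%n);c=cam(n);P,uv=cloud(c,D['d'])
    m=(abs(P[:,0]-.593)<.06)&(abs(P[:,1]-.21)<.05)&(P[:,2]>.125)&(P[:,2]<.17);P=P[m]
    best=None
    def f(x,w=None):
        r=np.hypot(P[:,0]-x[0],P[:,1]-x[1]);q=np.c_[abs(r-.021)-.004,abs(P[:,2]-x[2]+.006)-.006]
        return 1e3*(np.linalg.norm(np.maximum(q,0),axis=1)+np.minimum(q.max(1),0))
    x=[.588,.21,.155]
    PP=P
    for k in range(4):
        P=PP[PP[:,0]<x[0]+.012]; x=least_squares(f,x,loss='soft_l1',f_scale=1).x
    print(n,len(P),x.round(4),np.percentile(abs(f(x)),[50,90]).round(2))
im,_=capture('wrist');save('w2',im)
im,_=capture('side');save('s2',im)
"
```

```text
[ 0.64784863 -0.31784807  0.31445861] [ -25.2   41.2   50.4  -27.4 -113.1  -66.3] [-0.9 -0.4 -1.7]
t 5.1333 shift(tool now) cm [0. 0. 0.] shift(in target axes) cm [0. 0. 0.] turn rad [0.517 0.003 0.001] | 0.0 0.517
top 179 [0.5905 0.2102 0.1554] [0.81 2.26]
side 175 [0.5875 0.2108 0.153 ] [0.51 1.7 ]
```

View pics/s2.png

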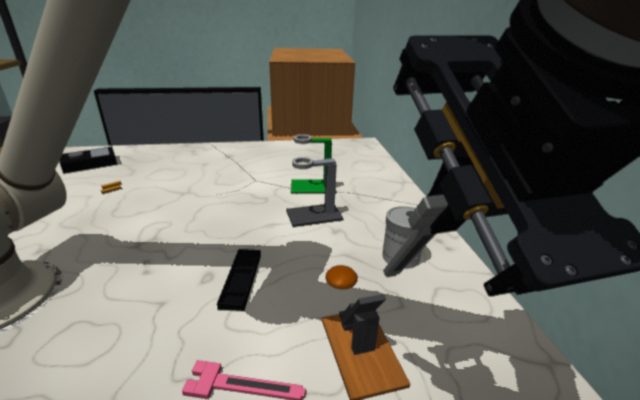

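The side view shows the spanner held, clear of the rest, its foot at about (388,272). The bystanders are untouched. Now turn it upright and carry it over to the ring.

Request:
drive_tool --rows '[{"tx": 0, "ty": 0, "tz": -1, "ax": 0.1, "ay": 0, "az": 0, "claw": 0}, {"tx": 0, "ty": 0, "tz": -1, "ax": 0.1, "ay": 0, "az": 0, "claw": 0}, {"tx": 0, "ty": 0, "tz": -0.5, "ax": 0.1, "ay": 0, "az": 0, "claw": 0}, {"tx": 0, "ty": 0, "tz": -0.5, "ax": 0.1, "ay": 0, "az": 0, "claw": 0}, {"tx": 0, "ty": 0, "tz": -0.5, "ax": 0.117, "ay": 0, "az": 0, "claw": 0}, {"tx": 0, "ty": 0, "tz": 0, "ax": 0, "ay": 0, "az": 0, "claw": 0}]'

```text
time_s: 5.73
tcp_pos: [0.6473, -0.3225, 0.3443]
ee_rot: [[-0.993, -0.119, -0.005], [-0.119, 0.993, 0.003], [0.005, 0.004, -1.0]]
wrist_force: [-0.3, -0.3, -3.6]
gripper_width: 0.135
gripper_force: 30.0
```

```bash
python3 -c "
from h import *
go(np.array([.589,.2105,.345]),orth(DN))"
```

```text
t 5.7333 shift(tool now) cm [-0.57 53.61  0.12] shift(in target axes) cm [-0.07 53.62 -0.07] turn rad [ 0.004 -0.005  0.009] | 0.536 0.011
```

Request:
drive_tool --rows '[{"tx": 0, "ty": 1.5, "tz": 0, "ax": 0.004, "ay": -0.005, "az": 0, "claw": 0}, {"tx": 0, "ty": 3, "tz": 0, "ax": 0, "ay": 0, "az": 0, "claw": 0}, {"tx": 0, "ty": 3.5, "tz": 0, "ax": 0, "ay": 0, "az": 0, "claw": 0}, {"tx": 0, "ty": 3.5, "tz": 0, "ax": 0, "ay": 0, "az": 0, "claw": 0}, {"tx": 0, "ty": 3.5, "tz": 0, "ax": 0, "ay": 0, "az": 0, "claw": 0}, {"tx": 0, "ty": 3.5, "tz": 0, "ax": 0, "ay": 0, "az": 0, "claw": 0}, {"tx": 0, "ty": 3.5, "tz": 0, "ax": 0, "ay": 0, "az": 0, "claw": 0}, {"tx": 0, "ty": 3.5, "tz": 0, "ax": 0, "ay": 0, "az": 0, "claw": 0}, {"tx": 0, "ty": 3.5, "tz": 0, "ax": 0, "ay": 0, "az": 0, "claw": 0}, {"tx": 0, "ty": 3.5, "tz": 0, "ax": 0, "ay": 0, "az": 0, "claw": 0}]'

```text
time_s: 6.57
tcp_pos: [0.6108, -0.0022, 0.3442]
ee_rot: [[-0.994, -0.113, 0.002], [-0.113, 0.994, 0.003], [-0.002, 0.003, -1.0]]
wrist_force: [0.2, -0.2, -2.7]
gripper_width: 0.133
gripper_force: 30.0
```

Request:
drive_tool --rows '[{"tx": 0, "ty": 3.5, "tz": 0, "ax": 0, "ay": 0, "az": 0, "claw": 0}, {"tx": 0, "ty": 3.5, "tz": 0, "ax": 0, "ay": 0, "az": 0, "claw": 0}, {"tx": 0, "ty": 3.5, "tz": 0, "ax": 0, "ay": 0, "az": 0, "claw": 0}, {"tx": 0, "ty": 3, "tz": 0, "ax": 0, "ay": 0, "az": 0, "claw": 0}, {"tx": 0, "ty": 1.5, "tz": 0, "ax": 0, "ay": 0, "az": 0, "claw": 0}, {"tx": 0, "ty": 0, "tz": 0, "ax": 0, "ay": 0, "az": 0, "claw": 0}, {"tx": 0, "ty": 0, "tz": 0, "ax": 0, "ay": 0, "az": 0, "claw": 0}]'

```text
time_s: 7.15
tcp_pos: [0.5945, 0.1454, 0.3448]
ee_rot: [[-0.993, -0.115, 0.003], [-0.115, 0.993, 0.001], [-0.003, 0.001, -1.0]]
wrist_force: [-0.6, -0.5, -4.0]
gripper_width: 0.136
gripper_force: 30.0
```

```bash
cat > m2.py <<'E'
from h import *
s=sense();T=np.array(s['tcp_pos']);R=np.array(s['ee_rot']);print(s['time_s'],s['joints'].round(1),s['wrist_force'].round(1),s['gripper_force'])
R0=Ro.from_matrix(orth(np.c_[R[:,1],R[:,0],-R[:,2]])); t0=T-.013*R[:,2]
Q=[]
for n in('side','top','wrist'):
    c=cam(n,s if n=='wrist' else None);im,d=capture(n);save(n+'%.0f'%(s['time_s']*10),im);P,uv=cloud(c,d);q=(P-t0)@R0.as_matrix()
    m=(abs(q[:,0])<.02)&(abs(q[:,1])<.035)&(q[:,2]>-.16)&(q[:,2]<-.012)
    print(n,m.sum(),'handle centroid xy by section:')
    for a in(-.14,-.11,-.08,-.05):
        k=m&(abs(q[:,2]-a)<.015)
        if k.sum()>8: print('  ',a,k.sum(),np.percentile(q[k][:,:2],[5,50,95],axis=0).round(4).tolist())
    if n!='top' and m.sum()>60:
        Rf,t,r=fit(P[m],R0,t0);print('  fit head',t.round(4),'foot',(t-.147*Rf[:,2]).round(4),'tcp',T.round(4),np.percentile(r,[50,90]).round(2))
    if n=='wrist':   # ring in the wrist cloud
        g=(abs(P[:,0]-.588)<.06)&(abs(P[:,1]-.21)<.05)&(P[:,2]>.125)&(P[:,2]<.17);PP=P[g];print('ring pts',len(PP))
        x=[.588,.21,.155]
        for k in range(4):
            Z=PP[PP[:,0]<x[0]+.012]
            if len(Z)<30:break
            def f(x):
                r=np.hypot(Z[:,0]-x[0],Z[:,1]-x[1]);q=np.c_[abs(r-.021)-.004,abs(Z[:,2]-x[2]+.006)-.006]
                return 1e3*(np.linalg.norm(np.maximum(q,0),axis=1)+np.minimum(q.max(1),0))
            x=least_squares(f,x,loss='soft_l1',f_scale=1).x
        print('  ring',np.round(x,4))
E
python3 m2.py
```

```text
7.15 [  28.9   17.6   11.1    0.   -83.3 -112.3] [-0.6 -0.5 -4. ] 29.998992575565353
side 771 handle centroid xy by section:
   -0.14 97 [[-0.0057, -0.0075], [-0.0038, 0.0012], [0.0028, 0.0099]]
   -0.11 155 [[-0.0058, -0.0094], [-0.004, 0.0015], [0.0027, 0.0101]]
   -0.08 165 [[-0.0061, -0.0087], [-0.0038, 0.0014], [0.0019, 0.0102]]
   -0.05 168 [[-0.0058, -0.0083], [-0.0038, 0.0016], [0.0017, 0.0102]]
  fit head [0.5946 0.1455 0.358 ] foot [0.5946 0.1461 0.211 ] tcp [0.5945 0.1454 0.3448] [0.68 1.87]
top 1 handle centroid xy by section:
wrist 332 handle centroid xy by section:
   -0.14 29 [[-0.0045, 0.0076], [-0.0005, 0.0092], [0.0034, 0.0096]]
   -0.11 90 [[-0.0051, 0.0078], [-0.0014, 0.0093], [0.0032, 0.0098]]
   -0.08 123 [[-0.0049, 0.0076], [-0.0005, 0.0095], [0.0033, 0.0099]]
   -0.05 27 [[-0.0044, 0.0085], [-0.0005, 0.0095], [0.0026, 0.0098]]
  fit head [0.595  0.1441 0.3399] foot [0.5957 0.1452 0.1929] tcp [0.5945 0.1454 0.3448] [0.19 0.53]
ring pts 1202
  ring [0.588  0.2108 0.1552]
```

```bash
python3 -c "
from h import *
go(np.array([.5883,.2107,.345]),orth(DN))"
```

```text
t 7.3 shift(tool now) cm [-0.07  6.73  0.08] shift(in target axes) cm [-0.06  6.73  0.07] turn rad [0.001 0.005 0.002] | 0.067 0.005
```

Request:
drive_tool --rows '[{"tx": 0, "ty": 1.2, "tz": 0, "ax": 0, "ay": 0, "az": 0, "claw": 0}, {"tx": 0, "ty": 2.2, "tz": 0, "ax": 0, "ay": 0, "az": 0, "claw": 0}, {"tx": -0.05, "ty": 2.2, "tz": 0, "ax": 0, "ay": 0, "az": 0, "claw": 0}, {"tx": 0, "ty": 1.1, "tz": 0, "ax": 0, "ay": 0.003, "az": 0, "claw": 0}, {"tx": 0, "ty": 0, "tz": 0, "ax": 0, "ay": 0, "az": 0, "claw": 0}, {"tx": 0, "ty": 0, "tz": 0, "ax": 0, "ay": 0, "az": 0, "claw": 0}]'

```text
time_s: 7.8
tcp_pos: [0.588, 0.2115, 0.346]
ee_rot: [[-0.994, -0.113, 0.002], [-0.113, 0.994, 0.001], [-0.002, 0.0, -1.0]]
wrist_force: [-0.7, -0.1, -3.1]
gripper_width: 0.131
gripper_force: 30.0
```

```bash
python3 m2.py; python3 -c "
from h import *
go(np.array([.5883,.2107,.345]),orth(DN))"; ls pics
```

```text
7.8 [  34.6   19.    13.2    0.   -84.1 -118.1] [-0.7 -0.1 -3.1] 29.999036639928818
side 657 handle centroid xy by section:
   -0.14 84 [[-0.0058, -0.0074], [-0.0037, 0.002], [-0.0009, 0.0101]]
   -0.11 121 [[-0.0063, -0.0072], [-0.0042, 0.0018], [-0.0008, 0.01]]
   -0.08 137 [[-0.0061, -0.0099], [-0.0036, 0.0014], [-0.0011, 0.0101]]
   -0.05 147 [[-0.0063, -0.0096], [-0.0038, 0.001], [-0.0013, 0.0097]]
  fit head [0.588  0.2115 0.3591] foot [0.5884 0.212  0.2121] tcp [0.588  0.2115 0.346 ] [0.77 2.14]
top 0 handle centroid xy by section:
wrist 322 handle centroid xy by section:
   -0.14 29 [[-0.0045, 0.0077], [-0.0005, 0.0093], [0.0034, 0.0096]]
   -0.11 88 [[-0.0051, 0.008], [-0.0005, 0.0094], [0.0032, 0.0098]]
   -0.08 123 [[-0.0049, 0.0076], [-0.0005, 0.0094], [0.0034, 0.0097]]
   -0.05 28 [[-0.0044, 0.0085], [-0.0013, 0.0097], [0.0023, 0.0101]]
  fit head [0.5885 0.2095 0.3613] foot [0.5891 0.211  0.2143] tcp [0.588  0.2115 0.346 ] [0.19 0.6 ]
ring pts 734
  ring [0.5885 0.2099 0.1555]
t 7.95 shift(tool now) cm [-0.01  0.01  0.13] shift(in target axes) cm [-0.01  0.01  0.13] turn rad [0.001 0.003 0.002] | 0.001 0.004
crop_side.png
crop_top.png
s1.png
s2.png
side0.npz
side0.png
side72.png
side78.png
top0.npz
top0.png
top72.png
top78.png
w1.png
w2.png
wrist0.npz
wrist0.png
wrist72.png
wrist78.png
```

The spanner hangs vertical within 1 mm of the ring's axis. Lowering now.

Request:
drive_tool --rows '[{"tx": 0, "ty": 0, "tz": 0.6, "ax": 0, "ay": 0, "az": 0, "claw": 0}, {"tx": 0, "ty": 0, "tz": 1.2, "ax": 0, "ay": 0, "az": 0, "claw": 0}, {"tx": 0, "ty": 0, "tz": 1.2, "ax": 0, "ay": 0, "az": 0, "claw": 0}, {"tx": 0, "ty": 0, "tz": 1.2, "ax": 0, "ay": 0, "az": 0, "claw": 0}, {"tx": 0, "ty": 0, "tz": 1.2, "ax": 0, "ay": 0, "az": 0, "claw": 0}, {"tx": 0, "ty": 0, "tz": 1.2, "ax": 0, "ay": 0, "az": 0, "claw": 0}, {"tx": 0, "ty": 0, "tz": 1.2, "ax": 0, "ay": 0, "az": 0, "claw": 0}, {"tx": 0, "ty": 0, "tz": 1.2, "ax": 0, "ay": 0, "az": 0, "claw": 0}, {"tx": 0, "ty": 0, "tz": 0.6, "ax": 0, "ay": 0, "az": 0, "claw": 0}, {"tx": 0, "ty": 0, "tz": 0, "ax": 0, "ay": 0, "az": 0, "claw": 0}]'

```text
time_s: 8.78
tcp_pos: [0.5874, 0.2107, 0.2481]
ee_rot: [[-0.994, -0.112, -0.001], [-0.112, 0.994, -0.001], [0.001, -0.001, -1.0]]
wrist_force: [-0.2, -0.5, -3.8]
gripper_width: 0.134
gripper_force: 30.0
```

```bash
python3 m2.py; python3 -c "
from h import *
go(np.array([.5883,.2107,.161]),orth(DN))
a=cv2.imread('pics/'+sorted([f for f in __import__('os').listdir('pics') if f.startswith('side')],key=lambda f:__import__('os').path.getmtime('pics/'+f))[-1]);cv2.imwrite('pics/l1.png',cv2.resize(a[60:240,200:400],None,fx=3,fy=3))"
```

```text
8.7833 [  34.6   21.1    2.7   -0.   -71.7 -118.1] [-0.2 -0.5 -3.8] 29.99880542163737
side 618 handle centroid xy by section:
   -0.14 60 [[-0.0058, -0.0088], [-0.0037, 0.0012], [-0.0002, 0.0098]]
   -0.11 201 [[-0.0184, -0.0313], [-0.0044, -0.001], [0.0129, 0.0229]]
   -0.08 111 [[-0.0059, -0.008], [-0.004, 0.001], [-0.0018, 0.0099]]
   -0.05 115 [[-0.0063, -0.0081], [-0.0043, 0.0011], [-0.0019, 0.0099]]
  fit head [0.5863 0.2107 0.2611] foot [0.5898 0.2108 0.1141] tcp [0.5874 0.2107 0.2481] [ 1.14 14.46]
top 33 handle centroid xy by section:
   -0.11 32 [[-0.0141, 0.0154], [-0.0011, 0.0195], [0.0162, 0.0224]]
wrist 1231 handle centroid xy by section:
   -0.14 29 [[-0.0045, 0.0077], [-0.0005, 0.0093], [0.0034, 0.0096]]
   -0.11 997 [[-0.0188, -0.0154], [0.0013, 0.0097], [0.0187, 0.0246]]
   -0.08 122 [[-0.0049, 0.0076], [-0.0009, 0.0095], [0.0034, 0.0099]]
   -0.05 28 [[-0.0044, 0.0088], [-0.0009, 0.0096], [0.0026, 0.0099]]
  fit head [0.5892 0.2116 0.2615] foot [0.5748 0.2115 0.1152] tcp [0.5874 0.2107 0.2481] [ 7.65 16.57]
ring pts 1249
  ring [0.5879 0.2087 0.1534]
t 8.9333 shift(tool now) cm [ 0.1  -0.09  9.01] shift(in target axes) cm [ 0.06 -0.08  9.01] turn rad [0.001 0.004 0.003] | 0.09 0.005
```

View pics/l1.png

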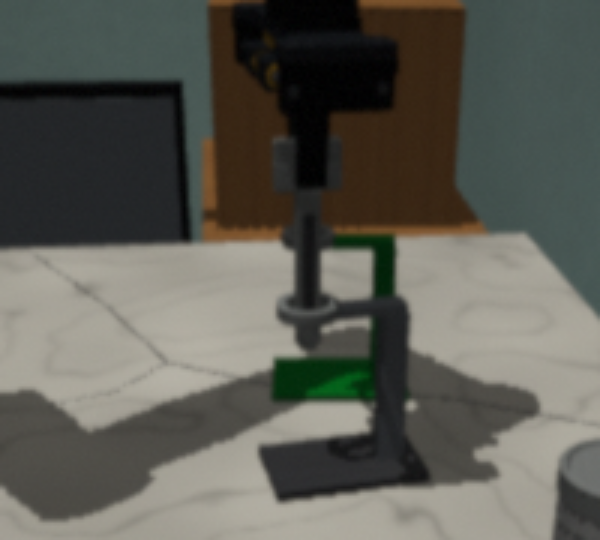

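The picture shows the handle through the grey ring, with the foot below it at (307,345) in the crop and the shoulders about 87 mm above home. I'll carry on down.

Request:
drive_tool --rows '[{"tx": 0.05, "ty": -0.05, "tz": 0.6, "ax": 0, "ay": 0, "az": 0, "claw": 0}, {"tx": 0, "ty": 0, "tz": 1.2, "ax": 0, "ay": 0, "az": 0, "claw": 0}, {"tx": 0, "ty": 0, "tz": 1.2, "ax": 0, "ay": 0, "az": 0, "claw": 0}, {"tx": 0, "ty": 0, "tz": 1.2, "ax": 0, "ay": 0, "az": 0, "claw": 0}, {"tx": 0, "ty": 0, "tz": 1.2, "ax": 0, "ay": 0, "az": 0, "claw": 0}, {"tx": 0, "ty": 0, "tz": 1.2, "ax": 0, "ay": 0, "az": 0, "claw": 0}, {"tx": 0, "ty": 0, "tz": 0.7, "ax": 0, "ay": 0, "az": 0, "claw": 0}, {"tx": 0, "ty": 0, "tz": 0.4, "ax": 0, "ay": 0, "az": 0, "claw": 0}, {"tx": 0, "ty": 0, "tz": 0, "ax": 0, "ay": 0, "az": 0, "claw": 0}, {"tx": 0, "ty": 0, "tz": 0, "ax": 0, "ay": 0, "az": 0, "claw": 0}]'

```text
time_s: 9.77
tcp_pos: [0.5884, 0.2113, 0.1738]
ee_rot: [[-0.994, -0.113, 0.004], [-0.113, 0.994, 0.001], [-0.004, 0.001, -1.0]]
wrist_force: [-0.3, -0.8, -2.3]
gripper_width: 0.135
gripper_force: 30.0
```

Request:
drive_tool --rows '[{"tx": 0, "ty": 0, "tz": 0.2, "ax": 0, "ay": 0, "az": 0, "claw": 0}, {"tx": 0, "ty": 0, "tz": 0.2, "ax": 0, "ay": 0, "az": 0, "claw": 0}, {"tx": 0, "ty": 0, "tz": 0, "ax": 0, "ay": 0, "az": 0, "claw": 0}, {"tx": 0, "ty": 0, "tz": 0, "ax": 0, "ay": 0, "az": 0, "claw": 0}]'

```text
time_s: 10.1
tcp_pos: [0.5881, 0.2112, 0.1694]
ee_rot: [[-0.994, -0.113, 0.003], [-0.113, 0.994, 0.001], [-0.003, 0.001, -1.0]]
wrist_force: [0.3, 0.6, -3.2]
gripper_width: 0.137
gripper_force: 30.0
```

Request:
drive_tool --rows '[{"tx": 0, "ty": 0, "tz": 0.2, "ax": 0, "ay": 0, "az": 0, "claw": 0}, {"tx": 0, "ty": 0, "tz": 0.2, "ax": 0, "ay": 0, "az": 0, "claw": 0}, {"tx": 0, "ty": 0, "tz": 0.15, "ax": 0, "ay": 0, "az": 0, "claw": 0}, {"tx": 0, "ty": 0, "tz": 0, "ax": 0, "ay": 0, "az": 0, "claw": 0}, {"tx": 0, "ty": 0, "tz": 0, "ax": 0, "ay": 0, "az": 0, "claw": 0}]'

```text
time_s: 10.52
tcp_pos: [0.588, 0.2111, 0.1635]
ee_rot: [[-0.994, -0.113, 0.002], [-0.113, 0.994, 0.001], [-0.002, 0.001, -1.0]]
wrist_force: [0.4, -0.8, -4.0]
gripper_width: 0.138
gripper_force: 30.0
```

Request:
drive_tool --rows '[{"tx": 0, "ty": 0, "tz": 0.1, "ax": 0, "ay": 0, "az": 0, "claw": 0}, {"tx": 0, "ty": 0, "tz": 0, "ax": 0, "ay": 0, "az": 0, "claw": 0}, {"tx": 0, "ty": 0, "tz": 0, "ax": 0, "ay": 0, "az": 0, "claw": 0}]'

```text
time_s: 10.77
tcp_pos: [0.5881, 0.2112, 0.1627]
ee_rot: [[-0.994, -0.113, 0.003], [-0.113, 0.994, 0.001], [-0.003, 0.001, -1.0]]
wrist_force: [0.4, -0.7, -3.9]
gripper_width: 0.14
gripper_force: 30.0
```

Request:
drive_tool --rows '[{"tx": 0, "ty": 0, "tz": 0.1, "ax": 0, "ay": 0, "az": 0, "claw": 0}, {"tx": 0, "ty": 0, "tz": 0, "ax": 0, "ay": 0, "az": 0, "claw": 0}, {"tx": 0, "ty": 0, "tz": 0, "ax": 0, "ay": 0, "az": 0, "claw": 0}]'

```text
time_s: 11.02
tcp_pos: [0.588, 0.2112, 0.1617]
ee_rot: [[-0.994, -0.113, 0.002], [-0.113, 0.994, 0.001], [-0.003, 0.001, -1.0]]
wrist_force: [-0.4, 0.9, -2.9]
gripper_width: 0.138
gripper_force: 30.0
```

Request:
drive_tool --rows '[{"tx": 0, "ty": 0, "tz": 0.1, "ax": 0, "ay": 0, "az": 0, "claw": 0}, {"tx": 0, "ty": 0, "tz": 0, "ax": 0, "ay": 0, "az": 0, "claw": 0}, {"tx": 0, "ty": 0, "tz": 0, "ax": 0, "ay": 0, "az": 0, "claw": 0}]'

```text
time_s: 11.27
tcp_pos: [0.588, 0.2112, 0.1606]
ee_rot: [[-0.994, -0.113, 0.002], [-0.113, 0.994, 0.001], [-0.003, 0.001, -1.0]]
wrist_force: [-0.0, -0.4, -3.3]
gripper_width: 0.138
gripper_force: 30.0
```

Request:
drive_tool --rows '[{"tx": 0, "ty": 0, "tz": 0.1, "ax": 0, "ay": 0, "az": 0, "claw": 0}, {"tx": 0, "ty": 0, "tz": 0, "ax": 0, "ay": 0, "az": 0, "claw": 0}, {"tx": 0, "ty": 0, "tz": 0, "ax": 0, "ay": 0, "az": 0, "claw": 0}]'

```text
time_s: 11.52
tcp_pos: [0.5882, 0.2112, 0.1604]
ee_rot: [[-0.994, -0.113, 0.003], [-0.113, 0.994, 0.001], [-0.003, 0.001, -1.0]]
wrist_force: [-1.0, 0.6, 0.5]
gripper_width: 0.133
gripper_force: 30.0
```

```bash
python3 -c "
from h import *
s=sense();T=np.array(s['tcp_pos']);R=np.array(s['ee_rot'])
im,d=capture('side');c=cam('side');save('l2',cv2.resize(im[110:190,260:360],None,fx=6,fy=6,interpolation=cv2.INTER_CUBIC))
R0=Ro.from_matrix(orth(np.c_[R[:,1],R[:,0],-R[:,2]]));t0=T-.013*R[:,2];P,uv=cloud(c,d);q=(P-t0)@R0.as_matrix()
m=(abs(q[:,0])<.03)&(abs(abs(q[:,1])-.0185)<.0095)&(q[:,2]>-.022)&(q[:,2]<.03)
print(m.sum(),np.percentile(P[m][:,2],[2,10,50,90,98]).round(4),s['wrist_force'].round(1))
for u in ([0,.02,-.019],[0,-.02,-.019],[0,.02,.019]): print(u,(proj(c,t0+R0.as_matrix()@u)-[260,110])*6)
print('ring near edge',(proj(c,[[.588,.2107-.025,.155],[.588-.025,.2107,.155]])-[260,110])*6)
"
```

```text
280 [0.1521 0.1532 0.1722 0.1906 0.1985] [-1.   0.6  0.5]
[0, 0.02, -0.019] [[203.73353391 302.23297297]]
[0, -0.02, -0.019] [[304.75124707 293.52042455]]
[0, 0.02, 0.019] [[202.19017701 208.2088428 ]]
ring near edge [[261.47226083 322.17238456]
 [189.38556354 299.41683604]]
```

View pics/l2.png

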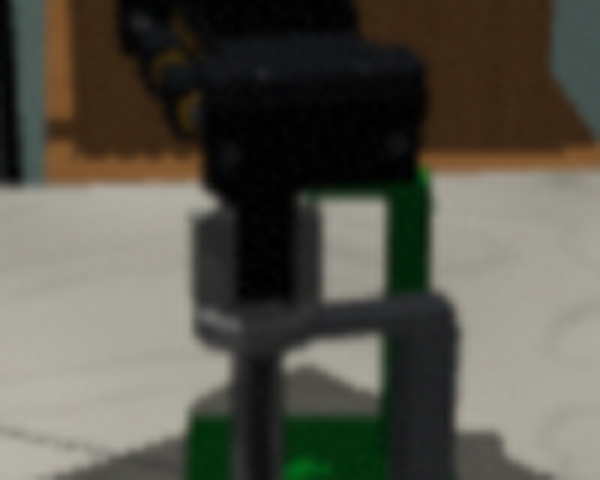

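The head is seated on the ring: in the crop its shoulders meet the ring at about y=305, and the wrist force has gone from -3.3 to +0.5 N. Release and retreat.

Request:
drive_tool --rows '[{"tx": 0, "ty": 0, "tz": 0, "ax": 0, "ay": 0, "az": 0, "claw": 1.6}, {"tx": 0, "ty": 0, "tz": 0, "ax": 0, "ay": 0, "az": 0, "claw": 2.2}, {"tx": 0, "ty": 0, "tz": 0, "ax": 0, "ay": 0, "az": 0, "claw": 3}, {"tx": 0, "ty": 0, "tz": 0, "ax": 0, "ay": 0, "az": 0, "claw": 4}, {"tx": 0, "ty": 0, "tz": 0, "ax": 0, "ay": 0, "az": 0, "claw": 4}, {"tx": 0, "ty": 0, "tz": 0, "ax": 0, "ay": 0, "az": 0, "claw": 4}]'

```text
time_s: 12.07
tcp_pos: [0.5882, 0.2112, 0.1598]
ee_rot: [[-0.994, -0.113, 0.003], [-0.113, 0.994, 0.001], [-0.003, 0.001, -1.0]]
wrist_force: [-0.1, 0.3, 0.0]
gripper_width: 0.429
gripper_force: 0.0
```

Request:
drive_tool --rows '[{"tx": 0, "ty": 0, "tz": -0.5, "ax": 0, "ay": 0, "az": 0, "claw": 4}, {"tx": 0, "ty": 0, "tz": -1, "ax": 0, "ay": 0, "az": 0, "claw": 4}, {"tx": 0, "ty": 0, "tz": -2, "ax": 0, "ay": 0, "az": 0, "claw": 4}, {"tx": 0, "ty": 0, "tz": -2.5, "ax": 0, "ay": 0, "az": 0, "claw": 4}, {"tx": 0, "ty": 0, "tz": -2.5, "ax": 0, "ay": 0, "az": 0, "claw": 4}, {"tx": 0, "ty": 0, "tz": -2.5, "ax": 0, "ay": 0, "az": 0, "claw": 4}, {"tx": 0, "ty": 0, "tz": -1, "ax": 0, "ay": 0, "az": 0, "claw": 4}, {"tx": 0, "ty": 0, "tz": 0, "ax": 0, "ay": 0, "az": 0, "claw": 4}]'

```text
time_s: 12.73
tcp_pos: [0.5891, 0.2116, 0.2838]
ee_rot: [[-0.994, -0.113, 0.009], [-0.113, 0.994, 0.005], [-0.01, 0.004, -1.0]]
wrist_force: [-0.2, 0.7, 0.8]
gripper_width: 0.459
gripper_force: 0.0
```

```bash
python3 -c "
from h import *
s=sense();print(s['wrist_force'].round(1),s['tcp_pos'].round(3))
im,d=capture('side');c=cam('side')
save('end',cv2.resize(im[120:320,200:440],None,fx=3,fy=3))
iw,dw=capture('wrist');cw=cam('wrist',s)
R0=Ro.from_matrix(orth(np.c_[DN[:,1],DN[:,0],-DN[:,2]]));t0=np.array([.588,.211,.174])
P=np.vstack([cloud(c,d)[0],cloud(cw,dw)[0]]);q=(P-t0)@R0.as_matrix()
m=(abs(q[:,0])<.015)&(abs(q[:,1])<.03)&(q[:,2]>-.015)&(q[:,2]<.03)
m|=(abs(q[:,0])<.012)&(abs(q[:,1])<.014)&(q[:,2]>-.155)&(q[:,2]<-.035)
R,t,r=fit(P[m],R0,t0);print(m.sum(),t.round(4),R[:,2].round(3),np.percentile(r,[50,90]).round(2))
"
```

```text
[-0.2  0.7  0.8] [0.589 0.212 0.284]
1489 [0.59   0.2115 0.1775] [ 0.004 -0.     1.   ] [0.61 2.02]
```

View pics/end.png

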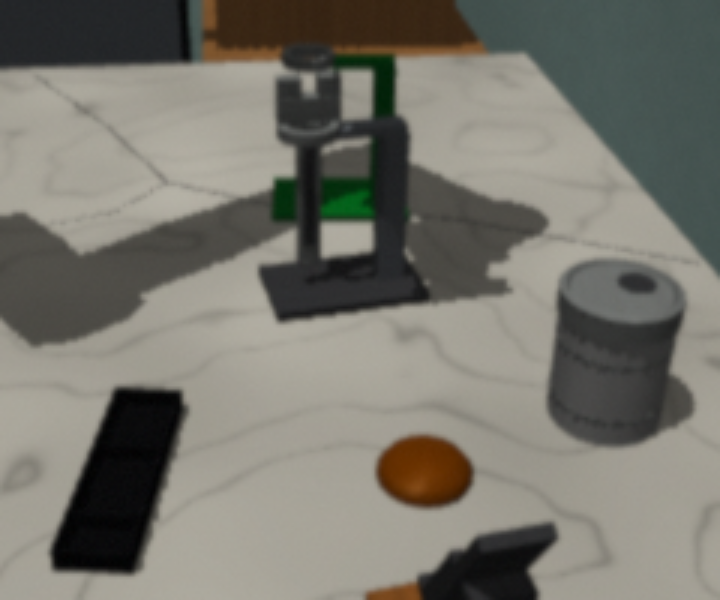

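The spanner hangs upright in the grey ring, with its head at crop (308,100). The gripper is clear and the canister, remote back and lens are unmoved.

```bash
python3 -c "
from station import finish_job
print(finish_job())"
```

```text
the job is handed in; nothing more can be done
None
```

The steel spanner hangs upright and released in the grey ring, its head about 2 mm from the ring's axis by the last camera fit; the bystanders look unmoved, and I handed the job in at about 13 s, but no verdict came back.

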